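# Open the goods case and put the stray whetstone and torch back with their kind

## Robot

A 6-joint arm with a two-finger parallel gripper is mounted at the origin on the work surface. World frame = base frame: x ahead of the robot, y to its left, z up, the work surface at z = 0. Lengths are in m, angles in degrees, forces in N, time in s.
With the tool pointing down it reaches from about 0.35 to 0.875 m from the base axis. Payload 4.2 kg.
Tool frame: the origin (TCP) lies midway between the tips of the shut fingers; the grasp point (between the pads) lies 19 mm behind it; z points along the fingers, y is the line along which they close (so a half turn about z gives the same grasp; the last joint's range is limited). The gripper opens to 87 mm and grips with 3 to 60 N. Pads are 19 mm wide; open, the fingers measure 117 mm over their backs; the gripper's body (75 mm by 190 mm) begins 51 mm behind the grasp point.
Start: joints at [-58.923, 22.042, 0.453, 0, -68.411, -14.817], TCP at [0.175, -0.6, 0.223] pointing down, gripper open.
Joint ranges: [-179.83, 179.83], [-69.29, 118.12], [-61.27, 80.66], [-181.25, 117.63], [-171.15, -9.14], [-177.46, 177.46]. Speed limits (degrees/s): [159.86, 159.86, 180, 180, 180, 180].

## Interface

Orientations are given as [roll, pitch, yaw] about the fixed x, y, z axes, in that order (R = Rz(yaw) Ry(pitch) Rx(roll)).
In Python, from workcell import env gives the robot as it stands. The module is installed in compiled form; this text tells all that it offers. Calls block until the motion is done:
- env.goto(position, orientation): joint-space move of the TCP to a pose.
- env.move_straight(position, rotation=None, rate=0.15, force_limit=None): straight line of the TCP; rotation=None keeps the orientation; rate is the mean speed in m/s. With force_limit (N) it stops when the force on the tool has changed by that much, and returns True; else False.
- env.set_joints(angles): joint-space move.
- env.gripper_to(opening, grasp_force=None): opening from 0.0 (shut) to 1.0 (fully open); grasp_force is the grip in N (None keeps the last); returns when the fingers have stopped.
- env.dwell(seconds).
- env.inverse_kinematics(position, orientation): joint angles nearest the present ones, or None.
- env.read_state(): the state.
- env.grab_frame(name): name is "side" or "top" or "wrist"; returns a dict with "image" (400x640x3 uint8, blue, green, red), "fx", "fy", "cx", "cy" (pixels), "position" and "orientation" of the camera in the world. Camera axes: x right, y up, looking along -z (the intrinsics and any distortion apply to the point x, -y, -z); pixel columns grow to the right and rows downward; lengths in m; the calibration is good to about 2 mm. A picture is of the moment at which its call begins. There is no depth.
A pose or a line that the arm cannot do raises env.Unreachable and nothing moves.
- env.close_job(): hands the job in; it is judged then, once.
Trained networks look in a picture, given as the dict that the camera call returned (one of the last four; its "shot" number tells which), for a name from the list of things; names that differ only in an ending like _2 or _b are one class to them, and where a whole thing is asked for, a point or a joint stands for the part that bears it (a point fixed in the world has none). Each returns a list of dicts, best first, with "score" (0 to 1); they miss things now and then, are a little off and sometimes report something else, mostly with a low value. They report only what shows in the picture. A call takes as long as a camera call. They do not tell look-alikes from the thing itself.
- env.search_frame(picture, thing): "xyz" ([x, y, z] in m, in world coordinates, good to about 4 mm: the middle of the surface that is visible of it).
- env.trace(picture, thing): "mask" (400x640 bool, what is visible of it).
The state is a dict: "clock": time; "joint_positions": joint angles; "qvel": joint speeds; "joint_torque": joint torques, N m; "position": TCP position; "tool_rot": TCP orientation; "force": force on the tool from outside, world axes, zero at the start; "wrist_torque": the same for the moment, N m; "opening": opening from 0.0 (shut) to 1.0 (fully open); "finger_force": force on a finger pad.
Only numpy, scipy, OpenCV 4.12 (cv2) and the standard library are available. Lean on these libraries where they do the work, as an engineer would, in place of code of your own. Each camera call takes 0.05 s, during which the arm holds its last target. There are 200 camera calls.

## Task

Open the grey case on the counter: lift its lid by the orange handle and swing it back until it rests on its stop, and leave it open. Then put the loose whetstone and the loose torch into the case, each in the compartment that already holds one of its kind, set down (not dropped) flat on the compartment's floor. Leave the other goods on the counter where they stand.

Things in the scene. Friction and masses are not known exactly. Their poses are not given: they have to be found in the camera images.
- case: light grey open plastic case, fixed, 200 (x) x 330 (y) x 80 mm high, walls and floor 5 mm. Origin: centre of underside; x points from front (handle side) to hinge, y left, z up. A 5 mm divider along x at y=0, top at z=50 mm, makes two compartments, each 190 (x) x 157 mm (y), centred at y=+81 and -81 mm, floor z=5 mm. Black struts behind the hinge at y=+-130 mm stop the open lid.
- lid (a joint): opening angle of the dark grey lid (200 x 330 x 8 mm, 350 g, hinged along the case's upper +x edge): 0 shut, 1.571 upright, 1.9 leaning back on its stop. It falls shut by itself from below about 1.57 and falls back onto its stop from beyond.
- lid_hinge (a point): point on the hinge axis, middle of the case's width, 80 mm above the counter and 100 mm behind the case's centre (case +x); the hinge axis is the case's y axis. The point turns with the lid.
- lid_handle (a point): centre of the orange handle bar: round, 12 mm thick, 120 mm long, parallel to the hinge, held 40 mm in front of the lid's free edge by two 12 mm legs at its ends (open loop, 34 mm free between bar and case). Lid shut: 240 mm in front of the hinge, 86 mm above the counter, nothing below it. Moves on a 240 mm radius.
- stone: loose whetstone to be put away: block 115 (own x) x 50 (y) x 25 mm (z), orange upper half and white lower half, about 320 g, lying flat on the counter. Origin: its centre.
- torch: loose torch to be put away: aluminium barrel 28 mm thick along its own x, from x=-47 to +25 mm, between a dark hexagonal head (x=+25 to +59 mm) and a dark hexagonal tail cap (x=-59 to -47 mm), both 34 mm across flats; 118 mm long, 180 g, lies on its flats with the axis 17 mm up. Origin: mid-length, on the axis; grip the barrel there.
- case_stone: whetstone already in the case, same make as the loose one, lying along the case's y near the hinge side of one compartment (its centre about 60 mm from the case's centre towards the hinge). It marks the whetstones' compartment. Origin: its centre.
- case_torch: torch already in the case, same make as the loose one, lying along the case's y near the hinge side of the other compartment. It marks the torches' compartment. Origin: mid-length, on the axis.
- mug: blue mug, 80 mm wide, 85 mm tall, bystander. Origin: centre of its underside.
- oil: amber bottle, 56 mm in diameter, 150 mm tall, bystander. Origin: centre of its underside.
- tin: green tin, 72 mm in diameter, 50 mm tall, bystander. Origin: centre of its underside.
- carton: cardboard box, 110 x 80 x 50 mm, bystander. Origin: centre of its underside.
- brush: hand brush lying on the right of the counter, bystander. Origin: under its middle.
There are look-alikes about, which are no part of the job. What is shaped like the stone but purple is not meant.

How it is judged:
By the outcome, as a careful person would: the job done as asked, in the order asked, and still so for the second after the job is handed in, with the robot touching nothing.
It also fails if it takes over 72 s, if anything falls off the work surface, if the arm or the gripper's body presses on something with over 40 N, if the wrist force passes 120 N, or if a joint passes its speed limit or range.

## Working session

There is one attempt and no reset: what is moved stays moved. The work goes in short steps, each a Python script; the robot and the scene stay as the last script left them, time stands still between calls to the robot, and variables do not carry over. Pictures are saved under pics/ and viewed, at most 11 in all, crops included, and the job is handed in when it is done.

```bash
mkdir -p pics; python3 - <<'E'
from workcell import env
import cv2,numpy as np
for n in("top","side"):
    f=env.grab_frame(n); cv2.imwrite(f"pics/{n}0.png",f["image"])
    print(n,f["fx"],f["fy"],f["cx"],f["cy"],f["position"],f["orientation"],[k for k in f])
    for t in("case","lid","lid_hinge","lid_handle","stone","torch","mug","oil","tin","carton","brush"):
        print(t,[(np.round(d["xyz"],3).tolist(),round(d["score"],2)) for d in env.search_frame(f,t)][:4])
print(env.read_state()["clock"])
E
```

```text
top 425.32787126520606 425.32787126520606 320.2745164591012 195.6824951298239 [ 0.1660699  -0.03746208  1.51925891] [ 11.46563361  -0.16974922 -84.45998151] ['image', 'fx', 'fy', 'cx', 'cy', 'position', 'orientation', 'shot']
case [([0.584, -0.05, 0.09], 0.66)]
lid [([0.585, -0.05, 0.092], 0.79)]
lid_hinge [([0.584, -0.052, 0.094], 0.85)]
lid_handle [([0.588, -0.054, 0.094], 0.75)]
stone [([0.306, -0.428, 0.025], 0.93), ([0.44, -0.325, 0.026], 0.89), ([0.272, -0.305, 0.021], 0.77), ([0.387, -0.195, 0.027], 0.68)]
torch [([0.408, 0.334, 0.028], 0.69)]
mug []
oil [([0.671, 0.318, 0.095], 0.53)]
tin [([0.597, -0.438, 0.05], 0.8)]
carton []
brush [([0.49, -0.525, 0.019], 0.82), ([0.412, 0.335, 0.028], 0.16)]
side 393.2208135222124 393.2208135222124 320.3614506246278 203.90298844316956 [0.05333823 0.74259994 0.91528175] [ 4.66027622e+01 -1.21499528e-01 -1.49789368e+02] ['image', 'fx', 'fy', 'cx', 'cy', 'position', 'orientation', 'shot']
case [([0.575, 0.001, 0.088], 0.65)]
lid [([0.582, -0.025, 0.093], 0.81)]
lid_hinge [([0.582, -0.027, 0.092], 0.98)]
lid_handle []
stone [([0.244, -0.272, 0.024], 0.73), ([0.441, -0.317, 0.028], 0.7), ([0.302, -0.419, 0.028], 0.68), ([0.378, -0.179, 0.025], 0.59)]
torch [([0.407, 0.341, 0.032], 0.62)]
mug [([0.673, -0.342, 0.055], 0.9)]
oil [([0.672, 0.343, 0.087], 0.57)]
tin [([0.599, -0.424, 0.042], 0.68)]
carton [([0.592, 0.478, 0.048], 0.81), ([0.579, 0.006, 0.09], 0.57)]
brush [([0.479, -0.525, 0.017], 0.53)]
1.2
```

View pics/top0.png

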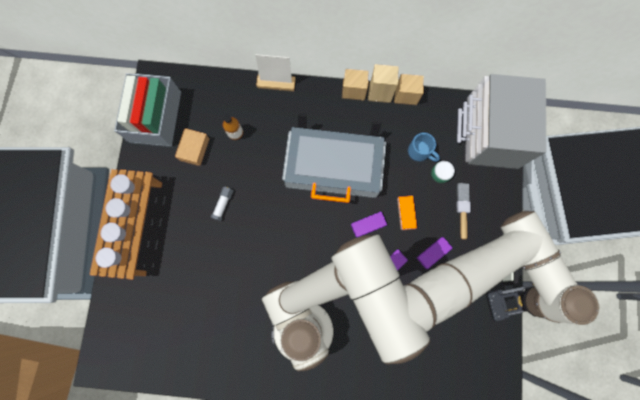

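View pics/side0.png

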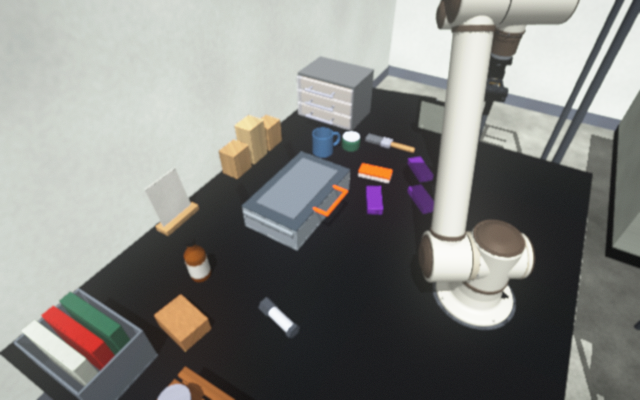

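```bash
cat > h.py <<'E'
from workcell import env
import cv2,numpy as np
from scipy.spatial.transform import Rotation as R
def unproj(f,px,z):
    px=np.atleast_2d(px).astype(float)
    d=np.c_[(px[:,0]-f["cx"])/f["fx"],-(px[:,1]-f["cy"])/f["fy"],-np.ones(len(px))]
    d=R.from_euler("xyz",f["orientation"],degrees=True).apply(d)
    p=np.array(f["position"]); return p+d*((z-p[2])/d[:,2])[:,None]
def proj(f,P):
    q=R.from_euler("xyz",f["orientation"],degrees=True).inv().apply(np.atleast_2d(P)-f["position"])
    return np.c_[f["cx"]+f["fx"]*q[:,0]/-q[:,2],f["cy"]-f["fy"]*q[:,1]/-q[:,2]]
def comps(mask,mn=20):
    n,l,s,c=cv2.connectedComponentsWithStats(mask.astype(np.uint8))
    return [l==i for i in range(1,n) if s[i,4]>=mn]
def rect(f,m,z):
    "min-area rect in the world plane z: centre, long, short, yaw of long side"
    v,u=np.nonzero(m); w=unproj(f,np.c_[u,v],z)[:,:2]
    (cx,cy),(a,b),t=cv2.minAreaRect((w*1000).astype(np.float32))
    if a<b:a,b,t=b,a,t+90
    return np.round([cx/1000,cy/1000,a/1000,b/1000,(t+90)%180-90],4)
def hsv(f): return cv2.cvtColor(f["image"],cv2.COLOR_BGR2HSV)
def orange(f):
    h=hsv(f); return (h[...,0]>5)&(h[...,0]<18)&(h[...,1]>190)&(h[...,2]>150)
E
python3 - <<'E'
from h import *
for n in("top","side"):
    f=env.grab_frame(n)
    for m in comps(orange(f)):
        v,u=np.nonzero(m); print(n,"orange",u.mean().round(1),v.mean().round(1),m.sum(),"z25",rect(f,m,.025),"z86",rect(f,m,.092))
    for t,z in(("lid",.088),("torch",.025)):
        for d in env.trace(f,t)[:2]: print(n,t,d["score"],rect(f,d["mask"],z))
    if n=="top": cv2.imwrite("pics/crop.png",cv2.resize(f["image"][110:280,195:475],None,fx=2.8,fy=2.8,interpolation=cv2.INTER_CUBIC))
E
```

```text
top orange 226.4 126.4 31 z25 [0.6967 0.3587 0.0243 0.0185 7.9813] z86 [0.6729 0.3409 0.0232 0.0177 7.9813]
top orange 336.2 199.9 34 z25 [ 4.56200e-01 -6.61000e-02  1.04500e-01  2.10000e-02 -7.84112e+01] z86 [ 4.43200e-01 -6.48000e-02  9.99000e-02  2.00000e-02 -7.84111e+01]
top lid 0.8 [ 5.67800e-01 -5.03000e-02  3.29400e-01  2.46500e-01  8.88514e+01]
top torch 0.82 [  0.4079   0.335    0.1203   0.0379 -14.8818]
side orange 375.2 170.3 311 z25 [ 0.4436 -0.3258  0.1167  0.0558  9.8251] z86 [ 0.4142 -0.2454  0.108   0.0516  9.8251]
side orange 333.7 202.1 157 z25 [ 5.03500e-01 -1.06100e-01  1.39100e-01  5.40000e-02  8.97037e+01] z86 [ 4.69600e-01 -4.22000e-02  1.28600e-01  4.99000e-02  8.97037e+01]
side orange 191.4 256.2 77 z25 [7.36200e-01 3.04900e-01 3.26000e-02 2.95000e-02 3.03072e+01] z86 [6.84800e-01 3.37800e-01 3.01000e-02 2.73000e-02 3.03076e+01]
side lid 0.82 [ 5.70300e-01 -4.93000e-02  3.37100e-01  2.50900e-01  8.87267e+01]
side torch 0.69 [ 0.6103 -0.1126  0.3611  0.268  89.0693]
side torch 0.57 [  0.4091   0.3388   0.1325   0.0371 -15.0232]
```

View pics/crop.png

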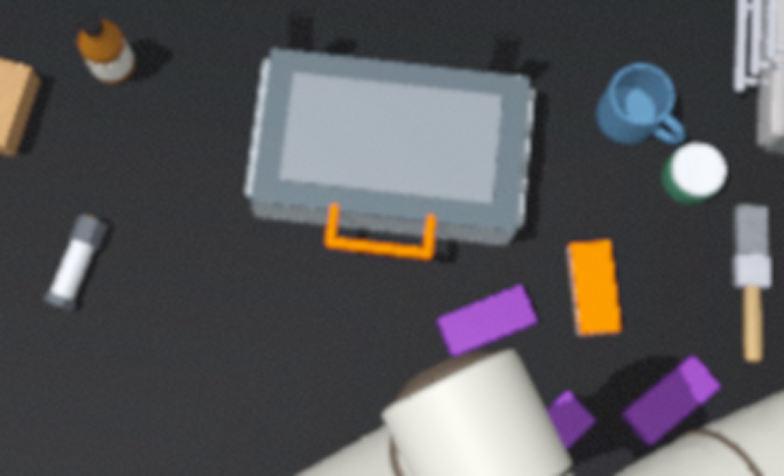

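Orange stone chosen at top px (407,212); look-alikes are the purple blocks at (369,224), (398,260), (434,252); the torch at (222,203) is the only one, the handle at (331,197). The side view (376,172) confirms the white lower half. Next, a closer look at the handle from the wrist.

```bash
python3 - <<'E'
from h import *
for y in(90,-90): print(y,env.inverse_kinematics([.40,-.05,.30],[180,0,y]))
q=[(y,env.inverse_kinematics([.40,-.05,.30],[180,0,y])) for y in(90,-90)]
q=[a for a in q if a[1] is not None]; y=min(q,key=lambda a:abs(a[1][5]))[0]
env.goto([.40,-.05,.30],[180,0,y])
f=env.grab_frame("wrist"); cv2.imwrite("pics/w1.png",f["image"])
print(y,f["position"],f["orientation"],env.read_state()["clock"])
h=hsv(f); m=(h[...,0]>5)&(h[...,0]<22)&(h[...,1]>170)&(h[...,2]>120)
for c in comps(m,100): v,u=np.nonzero(c); print(u.mean(),v.mean(),c.sum(),rect(f,c,.086))
f=env.grab_frame("top"); cv2.imwrite("pics/top1.png",f["image"]);h=hsv(f); m=(h[...,0]>5)&(h[...,0]<22)&(h[...,1]>170)&(h[...,2]>120)
for c in comps(m,30): v,u=np.nonzero(c); print("top",u.mean(),v.mean(),c.sum(),rect(f,c,.025),rect(f,c,.092))
for d in env.trace(f,"lid")[:1]: print(rect(f,d["mask"],.088))
E
```

```text
90 [ 16.22923763  -3.54036843 -19.780186     0.         -73.76018243
 163.77076237]
-90 [ 16.22923763  -3.54036843 -19.780186     0.         -73.76018243
 -16.22923763]
-90 [ 0.39924896 -0.13149106  0.46278514] [-1.69983603e+01 -8.16536608e-02  1.79968229e+02] 3.7
268.26246105919006 157.56853582554518 1284 [ 4.73500e-01 -4.86000e-02  1.33000e-01  5.51000e-02  8.87523e+01]
top 229.93457943925233 126.08411214953271 107 [ 6.97400e-01  3.46100e-01  4.98000e-02  4.09000e-02 -7.23348e+01] [ 6.73600e-01  3.28900e-01  4.75000e-02  3.91000e-02 -7.23348e+01]
top 347.09375 198.21875 32 [ 0.4707 -0.1068  0.0258  0.0179  4.7707] [ 0.457  -0.1037  0.0247  0.0171  4.7707]
top 407.53473684210525 212.4442105263158 475 [ 0.439  -0.3278  0.1167  0.0533  9.6852] [ 0.4267 -0.3148  0.1115  0.0509  9.6851]
[ 5.68200e-01 -5.04000e-02  3.30000e-01  2.44800e-01  8.87759e+01]
```

View pics/w1.png

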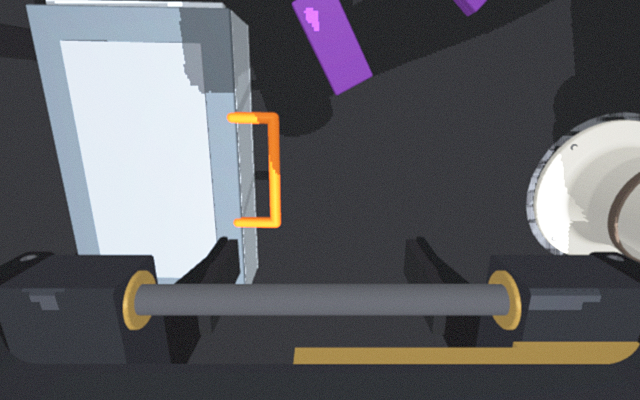

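The wrist view shows the handle bar from (275,115) to (275,226), legs going left to the lid edge at column ~245, with nothing below it. Now I measure the bar line and the free gap, then grasp.

```bash
python3 - <<'E'
from h import *
f=env.grab_frame("wrist")
h=hsv(f); m=(h[...,0]>5)&(h[...,0]<22)&(h[...,1]>170)&(h[...,2]>120)
b=m.copy(); b[:128]=0; b[214:]=0
r=rect(f,b,.088); print("bar",r)
v,u=np.nonzero(comps(m,100)[0]); w=unproj(f,np.c_[u,v],.086); print("y ext",w[:,1].min(),w[:,1].max(),"x",w[:,0].min(),w[:,0].max())
v,u=np.nonzero(b); w=unproj(f,np.c_[u,v],.088); p=np.polyfit(w[:,1],w[:,0],1); print(p,"yaw",-np.degrees(np.arctan(p[0])),np.polyval(p,-.05))
print("lid",env.trace(f,"lid")[0]["mask"].sum() if env.trace(f,"lid") else None)
for n in("wrist","side"):
  g=env.grab_frame(n); print([(d["xyz"],d["score"]) for d in env.search_frame(g,"lid")[:1]])
E
```

```text
bar [ 4.52400e-01 -4.92000e-02  9.76000e-02  1.30000e-02  8.93685e+01]
y ext -0.11464738569170099 0.017850365211616898 x 0.44559541540471176 0.5022652490740553
[0.00885877 0.45251763] yaw -0.5075569246135696 0.45207469050090215
lid 48429
[([0.5863, -0.0962, 0.0882], 0.55)]
[([0.5797, -0.0256, 0.0928], 0.9)]
```

```bash
python3 - <<'E'
from h import *
ori=[180,0,-91]
env.gripper_to(.32,20)
env.goto([.452,-.049,.15],ori)
print("hit",env.move_straight([.452,-.049,.067],rate=.1,force_limit=6))
env.gripper_to(0,20)
s=env.read_state(); print(s["opening"]*87,s["finger_force"],s["force"],s["position"],s["clock"])
hx,hz=.692,.080; a0=np.arctan2(.006,.24); r=np.hypot(.24,.006); c,sn=np.cos(np.radians(-1)),np.sin(np.radians(-1))
for a in list(np.radians(np.arange(10,101,10)))+[np.radians(107.5)]:
    d=-r*np.cos(a0+a)+.24; z=hz+r*np.sin(a0+a)
    env.move_straight([.452+c*d,-.049+sn*d,z-.019],rate=.15 if a<1.5 else .1)
    s=env.read_state(); print(round(np.degrees(a)),np.round(s["force"],1),round(s["opening"]*87,1))
print(s["clock"])
f=env.grab_frame("side"); cv2.imwrite("pics/s2.png",f["image"])
E
```

```text
hit False
11.173751611058748 20.003997087478638 [ 4.73923546 -1.46678834 -0.94777755] [ 0.45376212 -0.04887518  0.06755098] 7.45
10 [ 6.3 -2.9 -3.2] 11.6
20 [ 6.9 -2.7 -5.9] 11.6
30 [ 6.2 -1.7 -5.4] 10.8
40 [ 0.3 -0.5 -2. ] 11.3
50 [-6.   0.7  4.3] 11.0
60 [-5.6 -0.2  5.9] 11.3
70 [-3.1 -0.   5.9] 11.3
80 [-1.1 -1.8  3.4] 11.1
90 [-0.  -2.   2.5] 11.3
100 [ 0.2 -4.8 -0.6] 10.8
108 [-0.9 -5.1 -1.1] 10.8
12.45
```

View pics/s2.png

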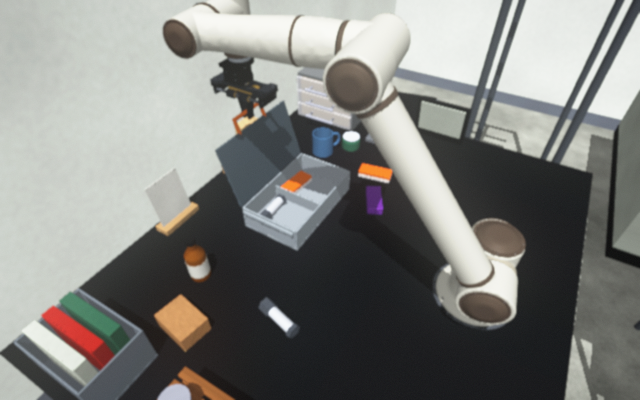

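The side view shows the lid leaning back past upright; the case holds a stone at (295,182) in the right (-y) compartment and a torch at (273,206) in the left one. Now I release, then measure the interior and the stone.

```bash
python3 - <<'E'
from h import *
env.gripper_to(.5)
p=env.read_state()["position"]
env.move_straight([p[0],p[1],p[2]+.09],rate=.2)
env.goto([.50,-.20,.33],[180,0,-91])
def org(f):
    h=hsv(f); return (h[...,0]>5)&(h[...,0]<22)&(h[...,1]>170)&(h[...,2]>120)
env.goto([.44,-.30,.25],[180,0,9.7])
f=env.grab_frame("top"); cv2.imwrite("pics/top3.png",cv2.resize(f["image"][90:290,200:460],None,fx=3,fy=3))
for t in("stone","torch","lid_handle"): print(t,[(np.round(d["xyz"],3).tolist(),round(d["score"],2)) for d in env.search_frame(f,t)][:6])
for c in comps(org(f),30): print("top o",rect(f,c,.025))
for d in env.trace(f,"torch"): print("torch",rect(f,d["mask"],.025))
f=env.grab_frame("wrist"); cv2.imwrite("pics/w3.png",f["image"])
for c in comps(org(f),100): print("wr o",rect(f,c,.025))
print(env.read_state()["clock"],env.read_state()["joint_positions"])
E
```

```text
stone [([0.42, -0.329, 0.026], 0.86), ([0.306, -0.43, 0.021], 0.86), ([0.399, -0.226, 0.029], 0.75), ([0.247, -0.282, 0.024], 0.67)]
torch [([0.414, 0.33, 0.027], 0.84), ([0.732, -0.046, 0.198], 0.75)]
lid_handle [([0.735, -0.052, 0.197], 0.82)]
top o [ 8.96800e-01 -5.52000e-02  1.61300e-01  5.50000e-02  8.91686e+01]
top o [ 6.95800e-01  3.47700e-01  4.87000e-02  3.52000e-02 -8.43938e+01]
top o [ 0.6572 -0.0854  0.0493  0.0338 -0.2138]
top o [ 0.4201 -0.3294  0.0782  0.0497 10.0942]
torch [  0.4075   0.3346   0.121    0.0406 -13.4555]
wr o [ 0.4417 -0.3273  0.1147  0.0503  9.8055]
17.1417 [-1.68116818e+01  1.18925318e+01 -9.93286920e+00  1.33091189e-03
 -6.81609829e+01  1.16522286e+02]
```

View pics/top3.png

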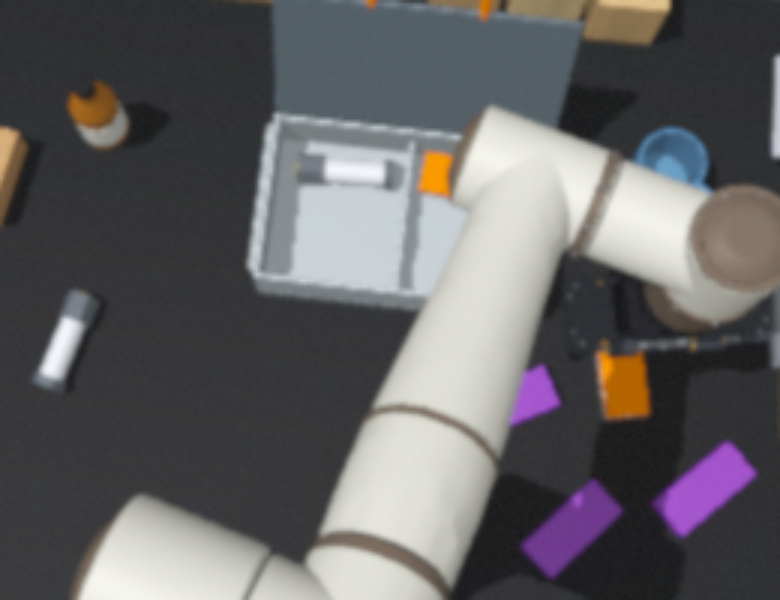

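View pics/w3.png

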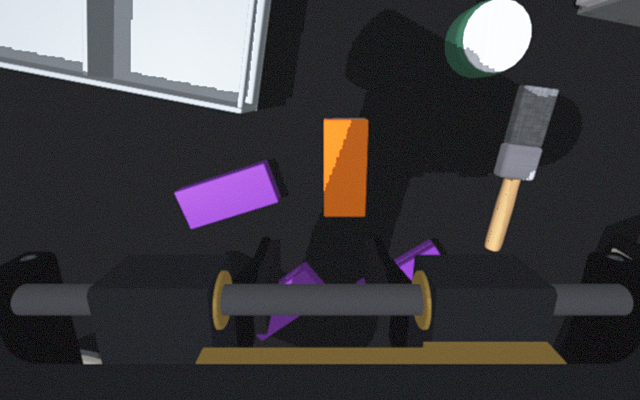

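```bash
python3 - <<'E'
from h import *
f=env.grab_frame("wrist"); print("corner meas",unproj(f,[[243,111]],.08)[0],"exp .489 -.214")
g=f["image"][20:110,60:270]; 
y=9.8
env.gripper_to(.86,35)
env.goto([.4417,-.3273,.06],[180,0,y])
print(env.move_straight([.4417,-.3273,.011],rate=.08,force_limit=8))
env.gripper_to(0,35)
s=env.read_state(); print(s["opening"]*87,s["finger_force"],s["position"])
env.move_straight([.4417,-.3273,.2],rate=.25)
s=env.read_state(); print(s["opening"]*87,s["finger_force"],s["force"],s["clock"])
env.goto([.5526,-.131,.2],[180,0,-91])
f=env.grab_frame("wrist"); cv2.imwrite("pics/w4.png",f["image"]); f=env.grab_frame("top"); 
h=hsv(f)
print(env.read_state()["position"],env.read_state()["clock"])
E
```

```text
corner meas [ 0.49184787 -0.21582452  0.08      ] exp .489 -.214
False
49.74389038790919 34.998271465301514 [ 0.44182478 -0.32736511  0.0112242 ]
49.797129733254266 34.99615252017975 [-1.03285363 -0.67697024 -3.69160014] 21.0417
[ 0.55243521 -0.13128146  0.19982193] 23.0083
```

View pics/w4.png

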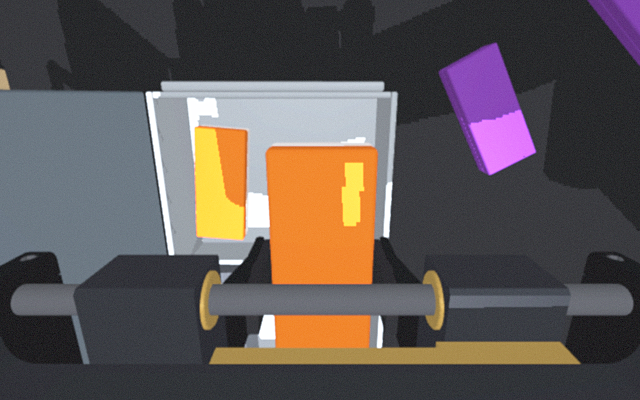

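The held stone is at (320,245), level in the grip, with the case stone at (221,183). The free floor is to its right, up to the front wall at column ~385. I check these positions and lower.

```bash
python3 - <<'E'
from h import *
f=env.grab_frame("wrist")
h=hsv(f); m=(h[...,0]>5)&(h[...,0]<28)&(h[...,1]>170)&(h[...,2]>120); m[:,256:]=0; m[245:]=0
for c in comps(m,500): print("case_stone",rect(f,c,.030))
print("corners",unproj(f,[[396,94],[149,94]],.08))
X,Y=.5526,-.131
env.move_straight([X,Y,.05],rate=.2)
print("hit",env.move_straight([X,Y,.0135],rate=.03,force_limit=4))
s=env.read_state(); print(s["position"],s["force"],s["opening"]*87)
E
```

```text
case_stone [ 6.53100e-01 -1.27600e-01  1.13700e-01  4.98000e-02  8.38141e+01]
corners [[ 0.49064835 -0.21247511  0.08      ]
 [ 0.6867502  -0.21586398  0.08      ]]
hit True
[ 0.55236507 -0.13099896  0.01625461] [-0.73866706  0.53200349  4.93757101] 49.59866712191256
```

```bash
python3 - <<'E'
from h import *
X,Y=.5524,-.131
env.gripper_to(.70)
env.move_straight([X,Y,.2],rate=.2)
env.goto([.39,.33,.25],[180,0,-14])
f=env.grab_frame("wrist"); cv2.imwrite("pics/w5.png",f["image"])
for d in env.trace(f,"torch"):
    v,u=np.nonzero(d["mask"]); print(d["score"],u.mean(),v.mean(),rect(f,d["mask"],.017),rect(f,d["mask"],.025))
f=env.grab_frame("top"); cv2.imwrite("pics/top5.png",cv2.resize(f["image"][90:290,200:460],None,fx=3,fy=3))
print(env.read_state()["clock"],env.read_state()["joint_positions"])
E
```

```text
0.65 311.09145931405516 148.46200403496974 [  0.4067   0.3365   0.1232   0.0407 -14.1443] [  0.4079   0.336    0.1207   0.0398 -14.1443]
28.55 [ 5.83758532e+01  9.73163138e+00 -1.27166207e+01  3.43717172e-03
 -6.75736506e+01  1.75346662e+01]
```

View pics/w5.png

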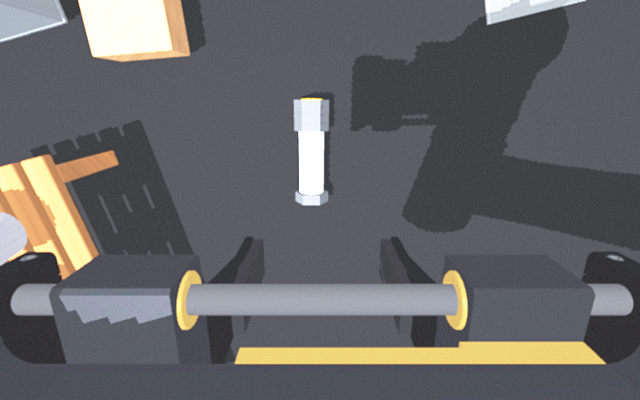

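View pics/top5.png

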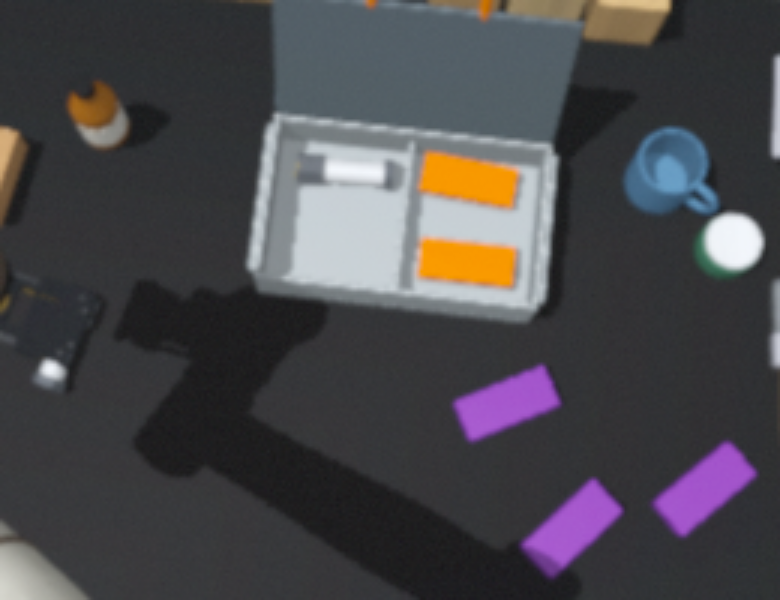

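The wrist view shows the torch at (311,150), lying on its flats. The top crop shows the stone flat in the right compartment at (467,263). Picking the torch and placing it.

```bash
python3 - <<'E'
from h import *
x,y=.407,.3365
env.gripper_to(.66,25)
env.goto([x,y,.06],[180,0,-14.1])
print("hit",env.move_straight([x,y,.010],rate=.08,force_limit=8))
env.gripper_to(0,25)
s=env.read_state(); print(s["opening"]*87,s["finger_force"],s["position"])
env.move_straight([x,y,.2],rate=.25)
s=env.read_state(); print(s["opening"]*87,s["force"],s["clock"])
X,Y=.5554,.031
env.goto([X,Y,.2],[180,0,-91])
env.move_straight([X,Y,.05],rate=.2)
print("hit",env.move_straight([X,Y,.0125],rate=.03,force_limit=3))
s=env.read_state(); print(s["position"],s["force"],s["opening"]*87,s["clock"])
E
```

```text
hit False
27.500004070521733 24.999898374080658 [0.40715674 0.33675846 0.01017478]
27.202541465306613 [ 0.14421309  0.15027673 -1.789036  ] 32.0167
hit True
[0.55517979 0.03096501 0.01513589] [-0.72713693  0.50363722  4.19560699] 27.38529850869931 35.2583
```

```bash
python3 - <<'E'
from h import *
env.gripper_to(.55)
env.move_straight([.5552,.031,.25],rate=.15)
env.goto([.40,.25,.33],[180,0,-60])
f=env.grab_frame("top"); cv2.imwrite("pics/top6.png",cv2.resize(f["image"][90:290,200:460],None,fx=3,fy=3))
print(env.read_state()["clock"],env.read_state()["force"])
E
```

```text
38.8 [0.58795905 0.62437721 0.08586942]
```

View pics/top6.png

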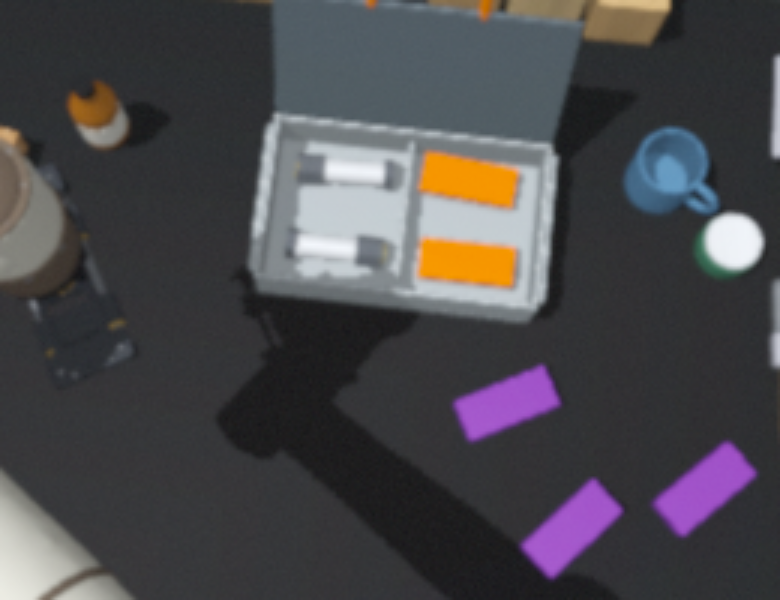

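The crop shows the torch flat at (340,248) in the left compartment, the stone at (467,263) in the right one, the lid open and the arm clear.

```bash
python3 -c "
from workcell import env
print(env.close_job())"
```

```text
the job is handed in; nothing more can be done
None
```

The job is handed in at about 39 s on the robot's clock: the lid is open on its stop, the whetstone and torch lie flat in their matching compartments, and the robot is touching nothing; no verdict was returned.

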